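Gauge a blind bore and fit the matching pillar

TASK

The riser block is missing its second pillar. With the depth rod from the wooden stand, feel for the bottom of the block's empty bore to find its depth, and put the rod back in its stand. Then take the one loose pillar whose top will come level with the block's fixed pillar and stand it in the bore, down on the bottom; leave the other two pillars standing where they are and do not disturb the other things on the bench.

Things in the scene. Friction and masses are not known exactly. Their poses are not given: they have to be found in the camera images.
- riser: Steel riser block fixed to the bench, 90 (x) x 180 (y) x 80 mm high, z up; origin at the centre of its underside. On its top face stands one fixed aluminium pillar, 28 mm in diameter and 46 mm high, at y = +48 mm; the empty blind bore opens at y = -48 mm (both at x = 0).
- bore_mouth (a point): Centre of the bore's mouth, level with the riser block's top face (80 mm above the bench). The upright bore is 31 mm in diameter with a 2 mm chamfer and a flat, rigid floor. Its depth differs from job to job and is not known beforehand: it is always 46 mm less than the length of one of the three loose pillars.
- fixed_top (a point): Centre of the top of the riser block's fixed pillar, 46 mm above the block's top face.
- rod: Depth rod standing upright in the wooden stand, 165 mm long in all: a steel rod 12 mm in diameter with a flat tip and a dark ring every 20 mm, and from 115 to 165 mm above the tip a black ribbed grip 24 mm in diameter. Origin at the centre of the tip, z up along the rod. About 0.2 kg. (rod_c0 is the lowest 12 mm of the rod, its tip.)
- rod_tip (a point): Centre of the flat tip (lower end) of the depth rod.
- stand: Wooden stand fixed to the bench, 70 x 70 x 50 mm, origin at the centre of its underside, with an upright blind hole 18 mm in diameter and 40 mm deep (its floor 10 mm above the bench) in the middle of its top.
- stand_mouth (a point): Centre of the mouth of the stand's hole, 50 mm above the bench; 3 mm chamfer.
- pillar_short: Loose aluminium pillar, 28 mm in diameter and 74 mm long, standing upright on the bench; origin at the centre of its underside, z up along it. About 0.12 kg. The three pillars look alike but for their length (74, 92 and 110 mm).
- pillar_short_top (a point): Centre of the top end of the 74 mm pillar.
- pillar_middle: Loose aluminium pillar, 28 mm in diameter and 92 mm long, standing upright on the bench; origin at the centre of its underside, z up along it. About 0.15 kg. The three pillars look alike but for their length (74, 92 and 110 mm).
- pillar_middle_top (a point): Centre of the top end of the 92 mm pillar.
- pillar_long: Loose aluminium pillar, 28 mm in diameter and 110 mm long, standing upright on the bench; origin at the centre of its underside, z up along it. About 0.18 kg. The three pillars look alike but for their length (74, 92 and 110 mm).
- pillar_long_top (a point): Centre of the top end of the 110 mm pillar.
- chuck_key: Bystander, not part of the job: T-shaped steel chuck key lying flat, 100 x 90 mm, 16 mm high; origin at the centre of its underside.
- spanner: Bystander, not part of the job: steel spanner lying flat; origin at the centre of its underside.
- brush: Bystander, not part of the job: bench brush lying flat; origin at the centre of its underside.
- oil_bottle: Bystander, not part of the job: white oil bottle, 60 mm across, 160 mm tall; origin at the centre of its underside.
- bin: Bystander, not part of the job: open yellow parts bin, 160 x 100 x 75 mm, empty; origin at the centre of its underside.
- tin: Bystander, not part of the job: bare steel tin, 72 mm across, 100 mm tall; origin at the centre of its underside.
- vee_block: Bystander, not part of the job: dark steel vee block, 60 x 80 x 50 mm; origin at the centre of its underside.
Not all that is in view belongs to the job. What is shaped like the stand but orange or purple is not meant. What is shaped like the pillar_middle but pink is not meant.

How it is judged:
By the outcome, as a careful person would: the job done as asked, in the order asked, and still so for the second after the job is handed in, with the robot touching nothing.
It also fails if it takes over 59 s, if anything falls off the work surface, if the arm or the gripper's body presses on something with over 40 N, if the wrist force passes 120 N, or if a joint passes its speed limit or range.

ROBOT

A 6-joint arm with a two-finger parallel gripper is mounted at the origin on the work surface. World frame = base frame: x ahead of the robot, y to its left, z up, the work surface at z = 0. Lengths are in mm, angles in rad, forces in N, time in s.
With the tool pointing down it reaches from about 250 to 725 mm from the base axis. Payload 9.7 kg.
Tool frame: the origin (TCP) lies midway between the tips of the shut fingers; the grasp point (between the pads) lies 19 mm behind it; z points along the fingers, y is the direction in which the jaws open and shut (so a half turn about z gives the same grasp; the last joint's range is limited). The gripper opens to 85 mm and grips with 20 to 120 N. Pads are 22 mm wide; open, the fingers measure 114 mm over their backs; the gripper's body (76 mm by 85 mm) begins 54 mm behind the grasp point. The pads swing forward as they close: fully open they stand 13 mm farther back than shut.
Start: joints at [1.141, 0.087, 0.176, 1.66, 0, 1.571], TCP at [229.176, 499.975, 231.284] pointing down, gripper open.
Joint ranges: [-3.13, 3.13], [-0.85, 1.81], [-1.15, 1.24], [-2.2, 2.28], [-1.44, 1.52], [-3.14, 3.14]. Speed limits (rad/s): [2.22, 2.22, 2.57, 3.14, 3.14, 3.14].

INTERFACE

Orientations are given as a 3x3 rotation matrix whose columns are the frame's x, y, z axes.
In Python, from rig import robot gives the robot as it stands. The module is installed in compiled form; this text tells all that it offers. Calls block until the motion is done:
- robot.movep(position, orientation): joint-space move of the TCP to a pose.
- robot.move_straight(position, orientation=None, max_speed=150, f_stop=None): straight line of the TCP; orientation=None keeps the orientation; max_speed is the mean speed in mm/s. With f_stop (N) it stops when the force on the tool has changed by that much, and returns True; else False.
- robot.set_joints(angles): joint-space move.
- robot.gripper_open() and robot.grasp(squeeze=None): open the fingers fully, or close them until they stop; squeeze is the grip in N (None keeps the last).
- robot.wait(seconds).
- robot.inverse_kinematics(position, orientation): joint angles nearest the present ones, or None.
- robot.snapshot(name): name is "scene" or "top" or "wrist"; returns the picture (420x560x3 uint8, red, green, blue); there is no depth.
- robot.calibration(name): a dict with "fx", "fy", "cx", "cy" (pixels), "origin" and "rotation" of the camera in the world. Camera axes: x right, y up, looking along -z (the intrinsics and any distortion apply to the point x, -y, -z); pixel columns grow to the right and rows downward; lengths in mm; the calibration is good to about 2 mm. A picture is of the moment at which its call begins: read the wrist's pose just before it. calibration takes no time and is no camera call; for the wrist camera it gives the pose at the moment of the call.
A pose or a line that the arm cannot do raises robot.MotionError and nothing moves.
- robot.job_done(): hands the job in, once; it reports no verdict.
Readings, each from a call of its own:
- robot.current_time_s(): time.
- robot.current_q(): joint angles.
- robot.current_qd(): joint speeds.
- robot.current_tau(): joint torques, N m.
- robot.current_tcp_pos(): TCP position.
- robot.current_eef_rot(): TCP orientation.
- robot.current_force(): force on the tool from outside, world axes, zero at the start.
- robot.current_wrist_torque(): the same for the moment, N m.
- robot.current_gripper_width(): opening from 0.0 (shut) to 1.0 (fully open).
Only numpy, scipy, OpenCV 4.12 (cv2) and the standard library are available. Lean on these libraries where they do the work, as an engineer would, in place of code of your own. Each camera call takes 0.05 s, during which the arm holds its last target.

## Working session

There is one attempt and no reset: what is moved stays moved. The work goes in short steps, each a Python script; the robot and the scene stay as the last script left them, time stands still between calls to the robot, and variables do not carry over. Pictures are saved under pics/ and viewed, and the job is handed in when it is done.

```bash
mkdir -p pics; cat > h.py <<'E'
import numpy as np, cv2
from rig import robot
def snap(cam,fn):
    c=robot.calibration(cam); im=robot.snapshot(cam); cv2.imwrite('pics/'+fn,im[:,:,::-1]); np.save('pics/'+fn+'.npy',c,allow_pickle=True); return c,im
def ray(c,u,v,z):
    d=np.array([(u-c['cx'])/c['fx'],-(v-c['cy'])/c['fy'],-1.]); R=np.array(c['rotation']); d=R@d; o=np.array(c['origin']); return o+d*(z-o[2])/d[2]
def proj(c,p):
    q=np.array(c['rotation']).T@(np.array(p)-np.array(c['origin'])); return c['cx']+c['fx']*q[0]/-q[2], c['cy']+c['fy']*q[1]/q[2]
def load(fn): return np.load('pics/'+fn+'.npy',allow_pickle=True).item()
E
python3 - <<'E'
from h import *
for n in ['scene','top','wrist']:
    c,im=snap(n,n+'0.png'); print(n,c)
print(robot.current_eef_rot(),robot.current_time_s())
E
```

```text
scene {'fx': 410.12011620062356, 'fy': 410.12011620062356, 'cx': 279.1327030139137, 'cy': 206.78868301851398, 'origin': array([1029.93015475,  600.1571425 ,  860.56819955]), 'rotation': array([[-0.74536858, -0.47505764,  0.46770281],
       [ 0.66657541, -0.52041432,  0.5337098 ],
       [-0.01014368,  0.70956971,  0.70456222]])}
top {'fx': 483.5037381380015, 'fy': 483.5037381380015, 'cx': 277.9600749823688, 'cy': 202.5226181858857, 'origin': array([ 336.381901  ,   23.52824022, 1754.25428822]), 'rotation': array([[ 0.01851763,  0.99074298, -0.13448215],
       [-0.99981452,  0.01763708, -0.00773624],
       [-0.00529275,  0.13460047,  0.99088582]])}
wrist {'fx': 319.5449273219489, 'fy': 319.5449273219489, 'cx': 279.13889944216464, 'cy': 206.32207773346354, 'origin': array([158.18951864, 532.24469384, 373.5798693 ]), 'rotation': array([[ 4.16251138e-01, -8.64878651e-01, -2.80570685e-01],
       [ 9.09249549e-01,  3.95768964e-01,  1.28965831e-01],
       [-4.98624447e-04, -3.08790942e-01,  9.51129805e-01]])}
[[-9.09072494e-01  4.16637713e-01 -4.64457043e-04]
 [ 4.16637972e-01  9.09071979e-01 -9.68049361e-04]
 [ 1.88990118e-05 -1.07353749e-03 -9.99999424e-01]] 0.15
```

View pics/scene0.png

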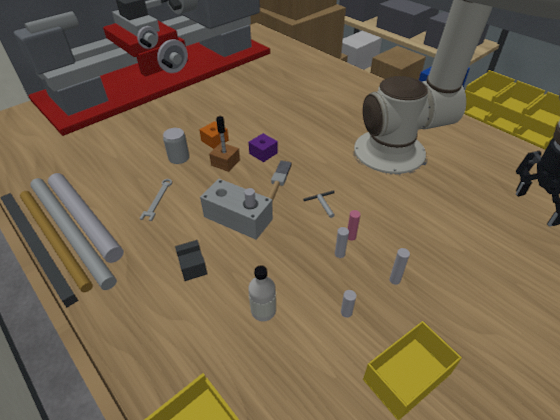

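View pics/top0.png

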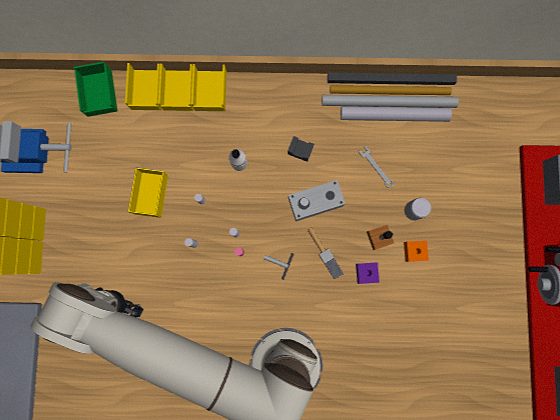

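The scene shows the riser at about (237,207) with its bore towards the upper left, the rod in the brown stand at (223,155), and three grey pillars at (341,242), (399,266) and (348,303). In the top view the riser is at (316,200) and the stand at (380,237). I'll zoom in on both.

```bash
python3 - <<'E'
import cv2
t=cv2.imread('pics/top0.png'); cv2.imwrite('pics/topz.png',cv2.resize(t[170:290,170:440],None,fx=2.96,fy=2.96,interpolation=cv2.INTER_CUBIC))
t=cv2.imread('pics/scene0.png'); cv2.imwrite('pics/scz1.png',cv2.resize(t[110:260,150:350],None,fx=4,fy=4,interpolation=cv2.INTER_CUBIC))
cv2.imwrite('pics/scz2.png',cv2.resize(t[190:330,270:450],None,fx=4,fy=4,interpolation=cv2.INTER_CUBIC))
E
```

```text
(no output)
```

View pics/topz.png

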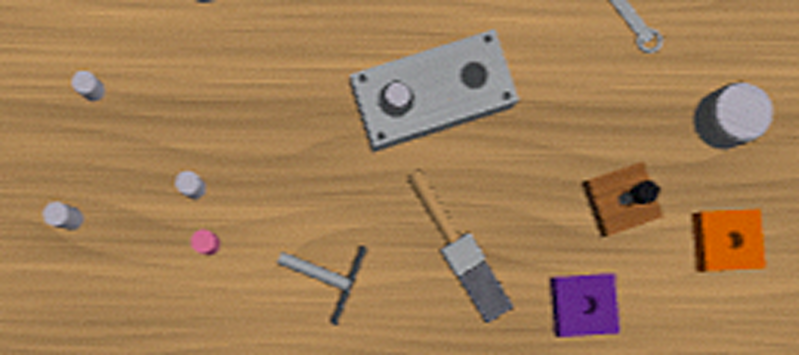

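View pics/scz1.png

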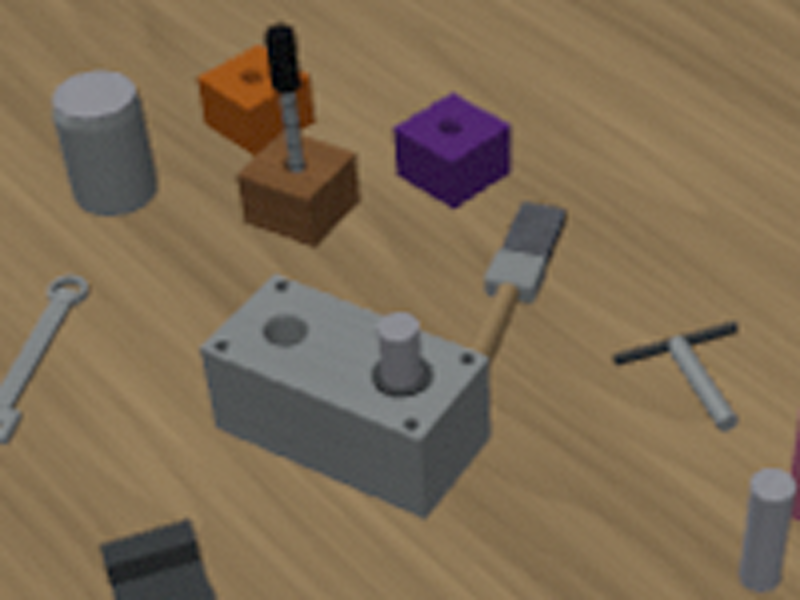

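View pics/scz2.png

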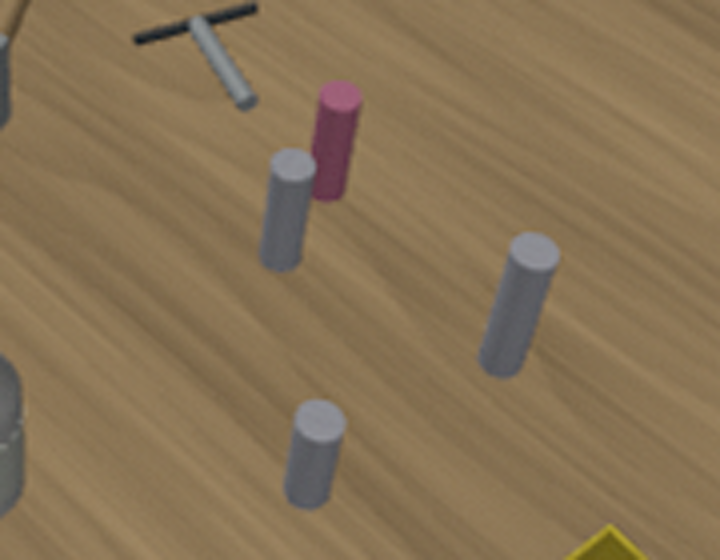

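The zooms give these points. In the top zoom: rod grip top about (650,190), bore (474,75), fixed top (398,95). In the scene zooms: bore (286,331), fixed top (399,325), short pillar top (319,418), middle (293,163), long (534,252).

```bash
cat > m.py <<'E'
from h import *
ct=load('top0.png');cs=load('scene0.png')
def T(x,y):return 170+(x+.5)/2.96-.5,170+(y+.5)/2.96-.5
def S1(x,y):return 150+(x+.5)/4-.5,110+(y+.5)/4-.5
def S2(x,y):return 270+(x+.5)/4-.5,190+(y+.5)/4-.5
def both(n,t,s,z):
    a=ray(ct,*T(*t),z)[:2] if t else None; b=ray(cs,*s,z)[:2] if s else None
    print(n,None if a is None else a.round(1),None if b is None else b.round(1))
both('bore',(474,75),S1(286,331),80)
both('ftop',(398,95),S1(399,325),126)
for n,(x,y),(p,q) in zip(['c1','c2','c3','c4'],[(353,75),(496,32),(516,100),(374,147)],[(488,357),(281,278),(203,347),(424,434)]): both(n,(x,y),S1(p,q),80)
both('rodtop',(650,190),S1(282,30),175)
both('stand',(620,199),S1(296,165),50)
both('short',(83,82),S2(319,418),74)
both('middle',(187,182),S2(293,163),92)
both('long',(55,213),S2(534,252),110)
both('pink',(204,242),S2(341,95),92)
both('tin',(743,112),S1(95,92),100)
both('brushhead',(490,290),S1(530,245),15)
E
python3 m.py
```

```text
bore [ 593.4 -144.3] [ 593.7 -143.7]
ftop [561.6 -52.6] [560.6 -54. ]
c1 [590.8  -1.3] [506.4 -28.1]
c2 [ 645.5 -170.2] [ 562.9 -192.2]
c3 [ 564.4 -194. ] [ 646.1 -169.4]
c4 [505.8 -27.3] [585.7  -1.3]
rodtop [ 454.  -329.2] [ 449.  -329.9]
stand [ 451.9 -321.4] [ 453.1 -328.6]
short [577.7 319.1] [576.6 316.9]
middle [459.7 190. ] [457.6 188.4]
long [420.  338.7] [419.5 338.8]
pink [390.6 168.2] [390.  169.5]
tin [ 552.3 -455.1] [ 550.8 -460.2]
brushhead [ 342.  -171.2] [ 352.5 -155.8]
```

Both views agree to about 2 mm. The fixed pillar and bore come out 96.6 mm apart, against 96 nominal. Next I'll plan the pose over the rod.

```bash
cat >> h.py <<'E'
def Rz(yaw): # tool x dir at yaw, pointing down
    c,s=np.cos(yaw),np.sin(yaw); x=np.array([c,s,0]); z=np.array([0,0,-1.]); return np.c_[x,np.cross(z,x),z]
def st(): return robot.current_time_s(), np.round(robot.current_tcp_pos(),1), np.round(robot.current_force(),1)
E
python3 - <<'E'
from h import *
for p in [(453,-329,260),(453,-329,131),(593.5,-144,270),(593.5,-144,137),(593.5,-144,90),(577,318,50),(458,189,70),(419,339,90)]:
    a=np.arctan2(p[1],p[0])
    for k in range(4):
        q=robot.inverse_kinematics(p,Rz(a+k*np.pi/2)); print(p,k,None if q is None else np.round(q,2))
E
```

```text
(453, -329, 260) 0 [-0.63  0.12  0.27  1.72  0.   -3.14]
(453, -329, 260) 1 [-0.63  0.12  0.27  1.72  0.    1.57]
(453, -329, 260) 2 [-0.63  0.12  0.27  1.72  0.    0.  ]
(453, -329, 260) 3 [-0.63  0.12  0.27  1.72  0.   -1.57]
(453, -329, 131) 0 [-0.63  0.1  -0.01  1.47  0.   -3.14]
(453, -329, 131) 1 [-0.63  0.1  -0.01  1.47  0.    1.57]
(453, -329, 131) 2 [-0.63  0.1  -0.01  1.47  0.    0.  ]
(453, -329, 131) 3 [-0.63  0.1  -0.01  1.47  0.   -1.57]
(593.5, -144, 270) 0 [-0.24  0.26  0.45  1.76  0.   -3.14]
(593.5, -144, 270) 1 [-0.24  0.26  0.45  1.76  0.    1.57]
(593.5, -144, 270) 2 [-0.24  0.26  0.45  1.76  0.    0.  ]
(593.5, -144, 270) 3 [-0.24  0.26  0.45  1.76  0.   -1.57]
(593.5, -144, 137) 0 [-0.24  0.22  0.14  1.49  0.   -3.14]
(593.5, -144, 137) 1 [-0.24  0.22  0.14  1.49  0.    1.57]
(593.5, -144, 137) 2 [-0.24  0.22  0.14  1.49  0.    0.  ]
(593.5, -144, 137) 3 [-0.24  0.22  0.14  1.49  0.   -1.57]
(593.5, -144, 90) 0 [-0.24  0.22  0.06  1.4   0.   -3.14]
(593.5, -144, 90) 1 [-0.24  0.22  0.06  1.4   0.    1.57]
(593.5, -144, 90) 2 [-0.24  0.22  0.06  1.4   0.    0.  ]
(593.5, -144, 90) 3 [-0.24  0.22  0.06  1.4   0.   -1.57]
(577, 318, 50) 0 [ 0.5   0.35  0.14  1.36  0.   -3.14]
(577, 318, 50) 1 [0.5  0.35 0.14 1.36 0.   1.57]
(577, 318, 50) 2 [0.5  0.35 0.14 1.36 0.   0.  ]
(577, 318, 50) 3 [ 0.5   0.35  0.14  1.36  0.   -1.57]
(458, 189, 70) 0 [ 0.39 -0.04 -0.27  1.35  0.   -3.14]
(458, 189, 70) 1 [ 0.39 -0.04 -0.27  1.35  0.    1.57]
(458, 189, 70) 2 [ 0.39 -0.04 -0.27  1.35  0.    0.  ]
(458, 189, 70) 3 [ 0.39 -0.04 -0.27  1.35  0.   -1.57]
(419, 339, 90) 0 [ 0.68  0.05 -0.13  1.39  0.   -3.14]
(419, 339, 90) 1 [ 0.68  0.05 -0.13  1.39  0.    1.57]
(419, 339, 90) 2 [ 0.68  0.05 -0.13  1.39  0.    0.  ]
(419, 339, 90) 3 [ 0.68  0.05 -0.13  1.39  0.   -1.57]
```

```bash
python3 - <<'E'
from h import *
p=(451,-329,262); robot.movep(p,Rz(np.arctan2(p[1],p[0])+np.pi/2)); print(st())
c,_=snap('wrist','w1.png')
print(proj(c,(451,-329,175)),proj(c,(453,-329,50)))
E
```

```text
(3.1583, array([ 451.4, -328.4,  262. ]), array([-0.5,  0.4, -0.5]))
(np.float64(277.5682513705731), np.float64(213.10193500530568)) (np.float64(279.47751783002917), np.float64(175.9512200312882))
```

View pics/w1.png

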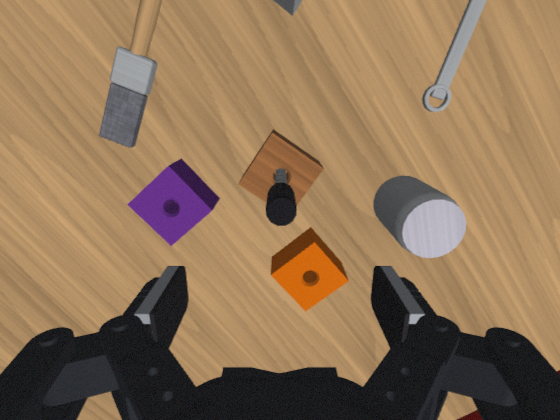

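The wrist view shows the rod's grip top at (281,211) and the rod entering the brown stand at about (280,175). Both are close to prediction. Next I'll refine and grasp.

```bash
python3 - <<'E'
from h import *
c=load('w1.png')
a=ray(c,281.3,211.3,175); b=ray(c,280.3,176,50); print(a,b)
x,y=(a+b)[:2]/2
R=Rz(np.arctan2(y,x)+np.pi/2)
robot.movep((x,y,200),R)
print(robot.move_straight((x,y,133),R,120,f_stop=8),st())
robot.grasp(40); print(st(),robot.current_gripper_width(),robot.current_wrist_torque())
snap('wrist','w2.png')
E
```

```text
[ 454.1477108  -329.49704921  175.        ] [ 453.72030292 -329.59335065   50.        ]
False (4.275, array([ 454.4, -329.9,  134.4]), array([0.6, 0.9, 0.8]))
(4.8583, array([ 453.8, -329.5,  133.3]), array([-1.8,  1.4,  3.7])) 0.2698803556522985 [ 0.42513216  0.58146965 -0.04184131]
```

View pics/w2.png

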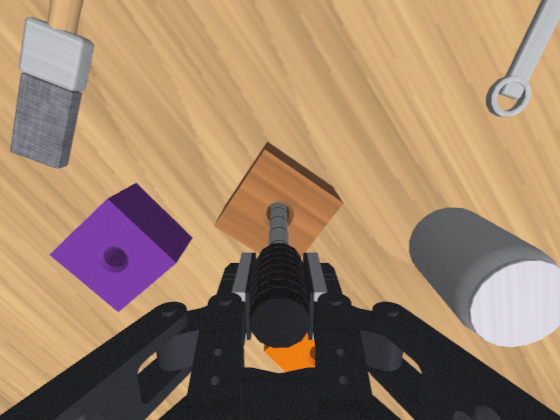

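The rod is held, with the stand floor at z=10 for TCP z=133.3. Next I'll lift it, move over the bore and look.

```bash
python3 - <<'E'
from h import *
np.save('grip.npy',np.r_[robot.current_tcp_pos(),robot.current_eef_rot().ravel()])
p=robot.current_tcp_pos()
robot.move_straight((p[0],p[1],280),max_speed=150); print(st(),robot.current_gripper_width())
x,y=593.5,-144; R=Rz(np.arctan2(y,x)+np.pi/2)
robot.movep((x,y,275),R); robot.move_straight((x,y,225),max_speed=100);robot.wait(.1);print(st())
c,_=snap('wrist','w3.png'); snap('scene','s3.png'); print(proj(c,(x,y,80)))
E
```

```text
(6.0417, array([ 453.7, -329.4,  279. ]), array([-0.3, -0.3, -2.4])) 0.26645335834024686
(7.7167, array([ 593.7, -144.3,  226.1]), array([-0.4, -0.3, -2.1]))
(np.float64(277.28835188399535), np.float64(190.92167044845948))
```

View pics/w3.png

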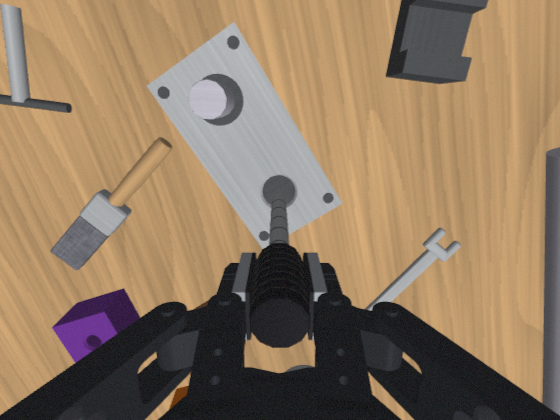

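View pics/s3.png

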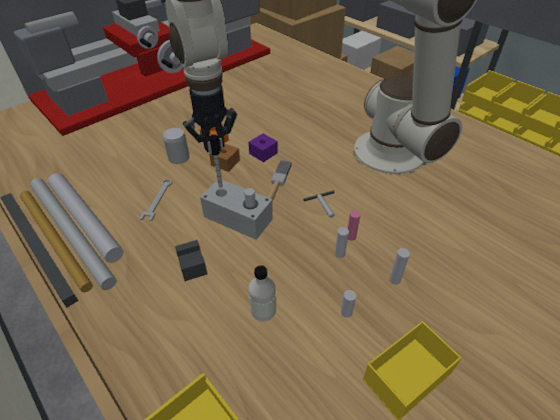

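The bore is centred at about (279.5,191) in the wrist view, against a predicted (277.3,190.9), and the rod is lined up above it. Probing now.

```bash
python3 - <<'E'
from h import *
print(ray(load('w3.png'),279.5,191,80))
g=np.load('grip.npy')
x,y=594.2,-144.2
robot.move_straight((x,y,208),max_speed=60)
hit=robot.move_straight((x,y,128),max_speed=35,f_stop=6)
z=robot.current_tcp_pos()[2]; print(hit,st(),'depth',80-(z-(g[2]-10)),robot.current_wrist_torque().round(2),robot.current_gripper_width())
robot.wait(.1); print(st())
E
```

```text
[ 595.49373305 -144.56305177   80.        ]
True (9.375, array([ 594.2, -144.2,  175.3]), array([-0.9,  0.5,  5.8])) depth 28.00826730282543 [0.03 0.08 0.  ] 0.2680845698449852
(9.475, array([ 594.2, -144.2,  175.3]), array([-1.1,  0.6,  4.6]))
```

The depth is 28.0 mm, which means the 74 mm (short) pillar. Next the rod goes back to the stand, and I'll check its tip before inserting.

```bash
python3 - <<'E'
from h import *
g=np.load('grip.npy'); G=g[3:].reshape(3,3)
robot.move_straight((594.2,-144.2,265),max_speed=150)
robot.movep((g[0],g[1],268),G); robot.move_straight((g[0],g[1],192),max_speed=120); robot.wait(.2); print(st())
snap('wrist','w4.png')
E
```

```text
(12.1417, array([ 454.2, -329.6,  192.9]), array([-0.4, -0.1, -2.2]))
```

View pics/w4.png

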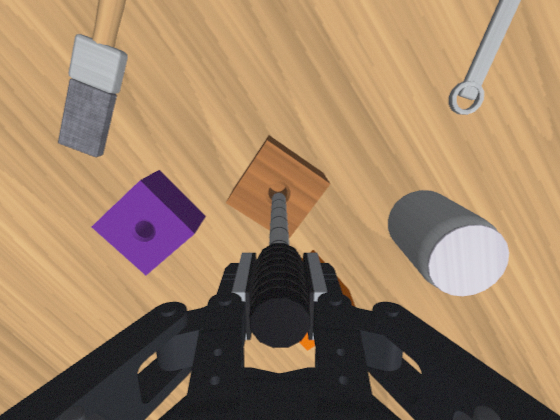

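The rod tip is at about (279,193), just over the dark hole in the brown stand.

```bash
python3 - <<'E'
from h import *
g=np.load('grip.npy')
hit=robot.move_straight((g[0],g[1],g[2]-3),max_speed=50,f_stop=6); print(hit,st(),'ref',g[2])
E
```

```text
True (13.275, array([ 453.7, -329.3,  133.3]), array([-1.2,  0.7,  5.5])) ref 133.31935812833052
```

```bash
python3 - <<'E'
from h import *
robot.gripper_open(); p=robot.current_tcp_pos(); robot.move_straight((p[0],p[1],230),max_speed=200)
x,y=577,318; 
robot.movep((x,y,200),Rz(np.arctan2(y,x)+np.pi/2)); robot.wait(.1); print(st())
c,_=snap('wrist','w5.png'); print(proj(c,(x,y,74)),proj(c,(x,y,0))); snap('scene','s5.png')
E
```

```text
(16.9917, array([577.4, 317.1, 200.2]), array([0. , 0.5, 0.1]))
(np.float64(278.32412075458126), np.float64(195.326513373762)) (np.float64(278.4169730543646), np.float64(176.7107536273063))
```

View pics/w5.png

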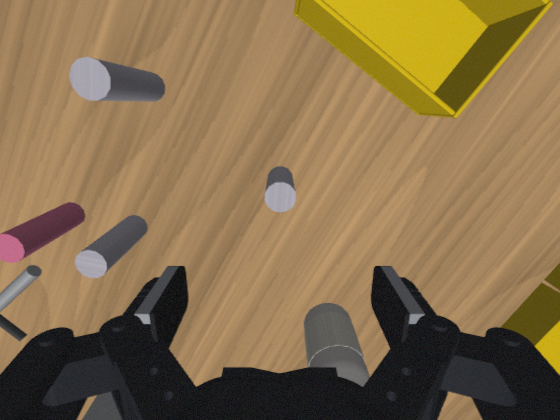

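View pics/s5.png

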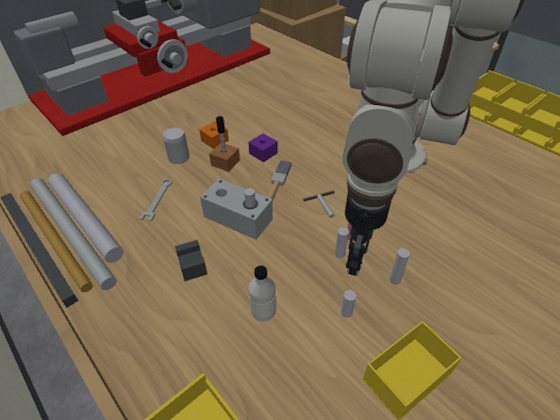

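The rod is back upright in the brown stand (scene 221,135). The short pillar's top is at (280.5,197). The oil bottle is near the gripper in the wrist view, so I'll check its clearance.

```bash
python3 - <<'E'
from h import *
print('bottle',ray(load('top0.png'),236,153,160),ray(load('scene0.png'),261,271,160))
c=load('w5.png'); print(ray(c,280.5,197,74),ray(c,279.7,178,0))
E
```

```text
bottle [718.93410675 180.74333856 160.        ] [720.23867324 186.19617225 160.        ]
[579.40639213 317.58143479  74.        ] [578.92836444 317.41255509   0.        ]
```

```bash
python3 - <<'E'
from h import *
x,y=577.6,317.3; R=Rz(np.arctan2(y,x)+np.pi/2)
robot.movep((x,y,120),R)
print(robot.move_straight((x,y,37),R,100,f_stop=8),st())
robot.grasp(60); print(st(),robot.current_gripper_width())
np.save('pg.npy',np.r_[robot.current_tcp_pos()])
p=robot.current_tcp_pos(); robot.move_straight((p[0],p[1],205),max_speed=150); print(st(),robot.current_gripper_width())
x,y=594.,-144.2; R=Rz(np.arctan2(y,x)+np.pi/2)
robot.movep((x,y,205),R); robot.move_straight((x,y,160),max_speed=120); robot.wait(.2); print(st())
c,_=snap('wrist','w6.png'); snap('scene','s6.png'); print(proj(c,(x,y,80)))
E
```

```text
False (18.4917, array([578. , 317.5,  37.9]), array([-0.3,  0.3, -0.2]))
(19.0667, array([577.7, 317.4,  37.3]), array([-0.3,  1.5,  2.6])) 0.31302716342107745
(20.3333, array([577.5, 317.2, 203.9]), array([-0.2, -0.2, -1.2])) 0.3118656863210452
(22.75, array([ 594.5, -144.2,  161.1]), array([-0.7, -0.2, -1.3]))
(np.float64(276.76252734513827), np.float64(214.34533774829887))
```

View pics/w6.png

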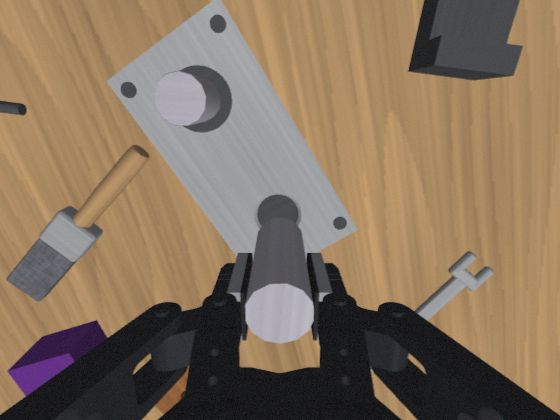

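```bash
python3 - <<'E'
import cv2
t=cv2.imread('pics/s6.png'); cv2.imwrite('pics/s6z.png',cv2.resize(t[110:260,150:350],None,fx=4,fy=4,interpolation=cv2.INTER_CUBIC))
E
```

```text
(no output)
```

View pics/s6z.png

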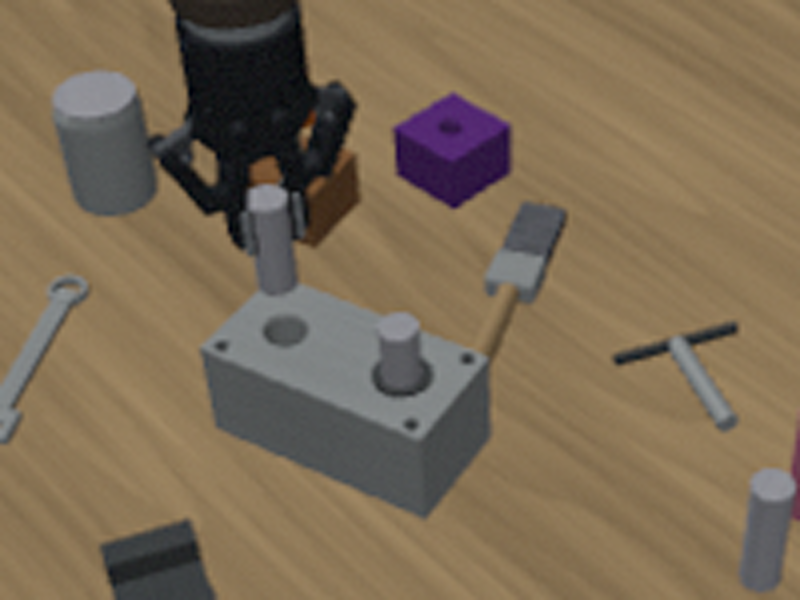

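The pillar hangs centred on the bore in the wrist view, with its axis and the bore both at column 278–280. I'll check this against the scene camera.

```bash
python3 - <<'E'
from h import *
c=load('s6.png')
def S(x,y):return 150+(x+.5)/4-.5,110+(y+.5)/4-.5
dz=161.1-37.3
print('top',ray(c,*S(268,197),dz+74))
th=np.linspace(0,2*np.pi,200)
# predicted bore ellipse vs observed; pred pillar bottom rim lowest
P=np.array([proj(c,(594.2+14*np.cos(t),-144.2+14*np.sin(t),dz)) for t in th]); print('pred low', (P[P[:,1].argmax()]-[150,110])*4, 'cols',((P[:,0].min()-150)*4,(P[:,0].max()-150)*4))
P=np.array([proj(c,(594+15.5*np.cos(t),-144.2+15.5*np.sin(t),80)) for t in th]); print('bore box',(P.min(0)-[150,110])*4,(P.max(0)-[150,110])*4)
E
```

```text
top [ 592.16007536 -143.82268164  197.8       ]
pred low [273.90824913 295.95971264] cols (np.float64(255.86710895466342), np.float64(297.0468897851856))
bore box [261.5782599  314.42704435] [305.93326172 344.45322395]
```

```bash
python3 - <<'E'
from h import *
x,y=594.4,-144
robot.move_straight((x,y,124),max_speed=80)
hit=robot.move_straight((x,y,86),max_speed=30,f_stop=6); print(hit,st(),robot.current_wrist_torque().round(2))
E
```

```text
True (24.5, array([ 594.3, -143.9,   89.3]), array([-0.6, -0.2,  4.3])) [ 0.06  0.07 -0.01]
```

It stopped at TCP z=89.3, exactly where the floor was predicted (37.3+52), with almost no side load. Releasing and backing off.

```bash
python3 - <<'E'
from h import *
robot.gripper_open(); p=robot.current_tcp_pos(); robot.move_straight((p[0],p[1],220),max_speed=150)
robot.wait(.1); snap('wrist','w7.png')
robot.movep((400,50,300),Rz(np.pi/2+.12)); robot.wait(.2); print(st())
_,t=snap('scene','s7.png'); snap('top','t7.png')
t=t[:,:,::-1]; cv2.imwrite('pics/s7z.png',cv2.resize(t[100:330,150:430],None,fx=2.6,fy=2.6,interpolation=cv2.INTER_CUBIC))
E
```

```text
(27.5833, array([400.6,  49.5, 299.3]), array([-1. ,  0.5, -0.2]))
```

View pics/w7.png

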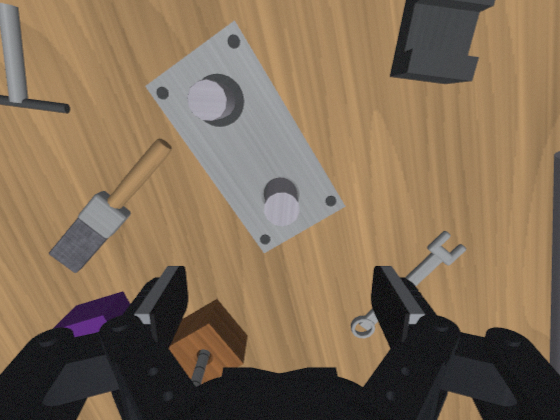

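View pics/s7z.png

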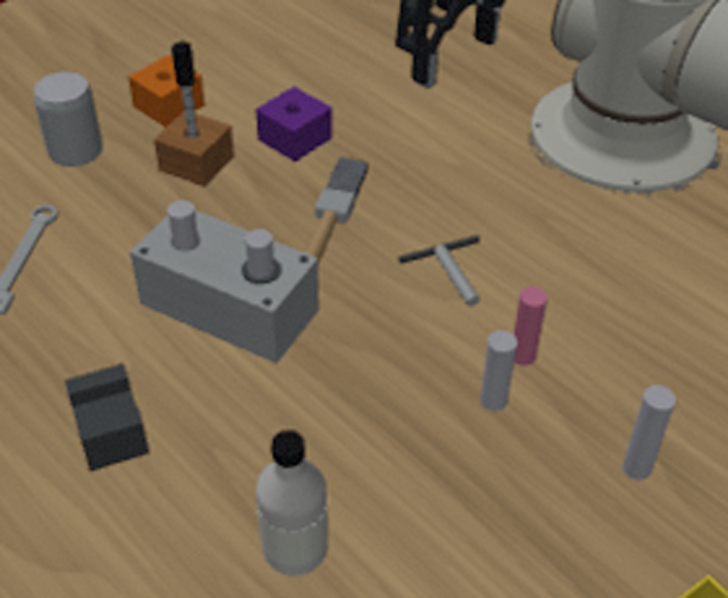

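View pics/t7.png

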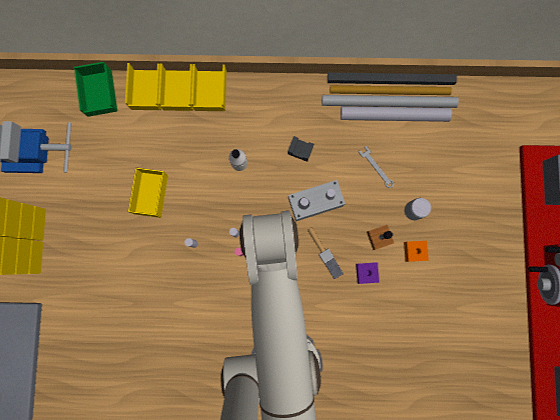

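The short pillar stands upright in the bore (zoom 183,225), level with the fixed one (260,255). The rod is back in the brown stand, and the other two pillars and the bystanders haven't moved. Handing in.

```bash
python3 -c "
from rig import robot
robot.job_done(); print(robot.current_time_s())"
```

```text
the job is handed in; nothing more can be done
the job is handed in; nothing more can be done
```

The job is handed in: the 74 mm (short) pillar stands in the bore, down on the bottom and level with the fixed pillar by eye in the last pictures.

- **Depth:** The rod touched the bore's floor at 28.0 mm, taking the stand's hole floor as the reference height. That means the 74 mm pillar, since 28 + 46 = 74.
- **Rod:** It went back into the brown stand and touched bottom at the same height (TCP 133.3 mm) as when I picked it up.
- **Pillar:** It touched the bore's floor at TCP 89.3 mm, exactly where predicted, with almost no side force.
- **Last pictures:** Both riser pillars are upright, the rod is in its stand, and the other two pillars and the other things look where they were. The arm was clear of everything at about 27.6 s.
- **Disagreement:** The wrist camera read about 1–2 mm off the other two cameras. I allowed for this, and it did not affect the fit.

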